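Check turn of a cart wheel on the gauge stand

TASK

Two wheels lie flat on their axle stands on the garage bench. Turn the larger, five-spoked wheel by hand one full turn clockwise (seen from above) to check that it runs clear of the gauge, and stop with its valve back at the gauge's pointer, where it started. Leave the smaller wheel as it is.

Things in the scene. Friction and masses are not known exactly. Their poses are not given: they have to be found in the camera images.
- big_wheel (a joint): angle of the larger wheel (rad): 0 at the start, growing clockwise seen from above, 6.28 after a full turn, no stops near. It lies flat, axle upright; stiff bearing (0.15 N m), it stays where it is left. Black tyre 310 mm across, 55 to 95 mm above the bench; rim 234 mm inside; hub 48 mm. Five grey spokes 16 mm wide, 62 to 88 mm up, with open gaps a shut gripper fits into to push a spoke.
- hub (a point): centre of the larger wheel's hub, on its axle, 95 mm above the bench; a nut stands 7 mm higher. Under the wheel: a foot 130 mm across, 14 mm high, and a bar 12 mm high out to the gauge post, 180 mm from the axle. The post's steel pointer, the highest part (110 mm), reaches inward over the tyre to 120 mm from the axle.
- valve (a point): middle of the larger wheel's valve, a plain brass stem 8 to 12 mm thick, pointing from the rim to the hub; 100 mm from the axle (inner end 92 mm), 75 mm above the bench; turns with the wheel. It is mid-gap: spokes lie 36, 108 and 180 degrees either side of it. At the start it is in line with the gauge's pointer, which marks where it must return.
- small_wheel (a joint): angle of the smaller wheel (rad, 0 at the start), which must be left alone: black tyre 200 mm across, three grey spokes, no valve, on a like stand with its own pointer, highest part 101 mm above the bench.
Mind the look-alikes: they are no part of the job. What is shaped like the part that bears small_wheel but turquoise is not meant.

How it is judged:
By the outcome, as a careful person would: the job done as asked, in the order asked, and still so for the second after the job is handed in, with the robot touching nothing.
It also fails if it takes over 45 s, if anything falls off the work surface, if the arm or the gripper's body presses on something with over 40 N, if the wrist force passes 120 N, or if a joint passes its speed limit or range.

ROBOT

A 6-joint arm with a two-finger parallel gripper is mounted at the origin on the work surface. World frame = base frame: x ahead of the robot, y to its left, z up, the work surface at z = 0. Lengths are in m, angles in rad, forces in N, time in s.
With the tool pointing down it reaches from about 0.35 to 0.775 m from the base axis. Payload 5.5 kg.
Tool frame: the origin (TCP) lies midway between the tips of the shut fingers; the grasp point (between the pads) lies 19 mm behind it; z points along the fingers, y is the line along which they close (so a half turn about z gives the same grasp; the last joint's range is limited). The gripper opens to 85 mm and grips with 20 to 120 N. Pads are 22 mm wide; open, the fingers measure 114 mm over their backs; the gripper's body (76 mm by 85 mm) begins 54 mm behind the grasp point. The pads swing forward as they close: fully open they stand 13 mm farther back than shut.
Start: joints at [-1.253, 0.313, 0.046, 1.304, 0, 1.431], TCP at [0.254, -0.516, 0.231] pointing down, gripper open.
Joint ranges: [-2.76, 2.76], [-0.86, 1.69], [-1.03, 1.26], [-2.2, 2.34], [-1.47, 1.5], [-3.14, 3.14]. Speed limits (rad/s): [2.57, 2.57, 3.14, 3.14, 3.14, 3.14].

INTERFACE

Orientations are given as a unit quaternion [w, x, y, z].
In Python, from workcell import telemetry, imaging, env gives the robot as it stands. The module is installed in compiled form; this text tells all that it offers.
- The arm moves only by the tool step_arm, never from a script. Its argument "moves" is a list of rows, each a list of 3 entries, a list of its own where there are three numbers: the shift along the tool's x, y, z in mm, then the turn, a rotation vector about the tool's x, y, z in rad, then the finger opening in mm, from 0 to 85.4. A call has 1 to 8 rows; each row is the pose to reach, as a shift and turn from the pose commanded when the call began, along the tool's axes at that moment; what a row does not reach only later rows make up. A row lasts 1/12 s, in which the tool goes at most 41.7 mm and 7.16 degrees, less where a joint would pass 70% of its speed; a pose out of reach is approached as far as the arm can. A call with a gripper value outside its range is refused whole. The fingers move at their own pace and stop on an object; "grip_force" is the grip in N (left out, the last holds). Time passes only in rows, so rows that repeat a pose let the fingers close. It gives the time, the measured TCP pose, the force, the opening and the grip force at its end, in the units of the state.
- telemetry.get_state(): the state, without advancing time (a new reading comes with each control period).
- imaging.read_camera(name): name is "scene" or "top" or "wrist"; returns the picture (480x640x3 uint8, red, green, blue); there is no depth.
- imaging.camera_params(name): a dict with "camera_matrix" (3x3 intrinsics, pixels), "pose" (4x4, takes a point from camera to world coordinates). Camera axes: x right, y up, looking along -z (the intrinsics and any distortion apply to the point x, -y, -z); pixel columns grow to the right and rows downward; lengths in m; the calibration is good to about 2 mm. A picture is of the moment at which its call begins: read the wrist's pose just before it. camera_params takes no time and is no camera call; for the wrist camera it gives the pose at the moment of the call.
- env.hand_in(): hands the job in; it is judged then, once.
The state is a dict: "clock": time; "joint_pos": joint angles; "qvel": joint speeds; "tau": joint torques, N m; "tcp_pos": TCP position; "orientation": TCP orientation; "wrist_force": force on the tool from outside, world axes, zero at the start; "ft_torque": the same for the moment, N m; "finger_gap": finger opening in m; "grip_force": force on a finger pad.
Only numpy, scipy, OpenCV 4.12 (cv2) and the standard library are available. Lean on these libraries where they do the work, as an engineer would, in place of code of your own. Each camera call takes 0.05 s, during which the arm holds its last target. There are 200 camera calls.

## Working session

There is one attempt and no reset: what is moved stays moved. The work goes in short steps, Python scripts to look and compute and a tool call to move; the robot and the scene stay as the last step left them, time stands still between calls to the robot, and variables do not carry over. Pictures are saved under pics/ and viewed, at most 10 in all, crops included, and the job is handed in when it is done.

Besides the shell and the picture viewer there is one more tool, called after "Emit:" as name(argument=value, ...) on one line, values as JSON. step_arm: Moves the arm, as the interface text tells. Its arguments: {"type":"object","properties":{"moves":{"type":"array"},"grip_force":{"type":"number"}},"required":["moves"]}

```bash
mkdir -p pics; python3 - <<'E'
from workcell import telemetry, imaging
import cv2,numpy as np
for n in ["scene","top"]:
    im=imaging.read_camera(n); cv2.imwrite(f"pics/{n}0.png",im[:,:,::-1])
    p=imaging.camera_params(n); print(n,np.round(p["camera_matrix"],1).tolist(),np.round(p["pose"],3).tolist(),[k for k in p])
s=telemetry.get_state(); print(s["clock"],s["tcp_pos"],s["orientation"])
E
```

```text
scene [[443.1, 0.0, 328.5], [0.0, 443.1, 241.5], [0.0, 0.0, 1.0]] [[-0.459, -0.671, 0.583, 0.936], [0.889, -0.356, 0.29, 0.241], [0.013, 0.651, 0.759, 0.726], [0.0, 0.0, 0.0, 1.0]] ['camera_matrix', 'pose']
top [[534.2, 0.0, 315.3], [0.0, 534.2, 235.6], [0.0, 0.0, 1.0]] [[0.011, 0.997, -0.073, 0.363], [-1.0, 0.012, 0.018, 0.012], [0.019, 0.072, 0.997, 1.309], [0.0, 0.0, 0.0, 1.0]] ['camera_matrix', 'pose']
0.1 [ 0.25399764 -0.51534475  0.23048892] [-8.38917894e-04  9.73917834e-01  2.26899420e-01 -5.22460578e-05]
```

View pics/top0.png

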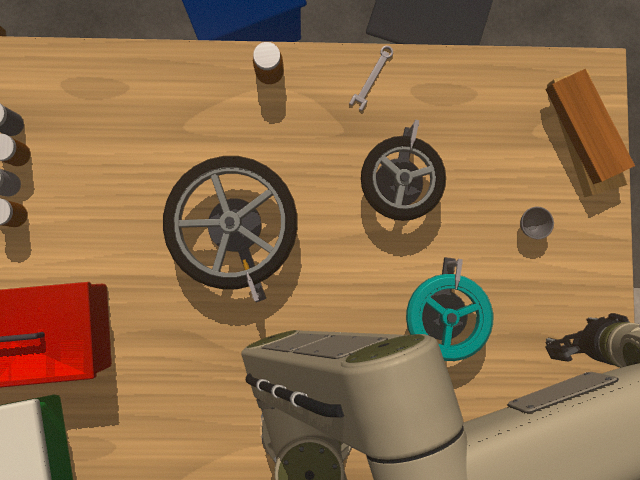

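View pics/scene0.png

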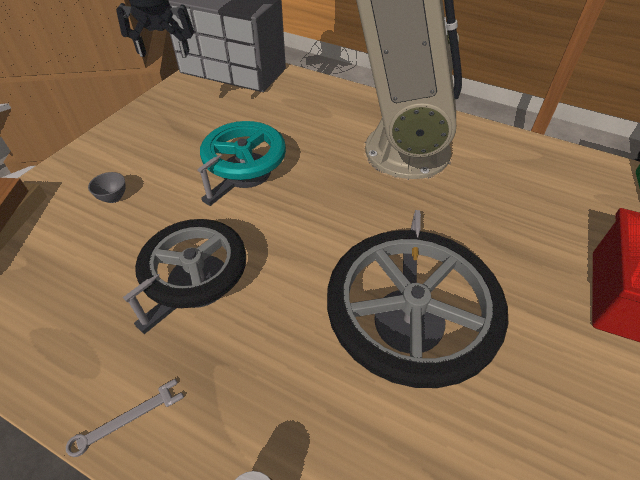

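The task wheel is the big black five-spoked one, hub at top px (230,222), valve (246,266), pointer (252,287). The look-alikes are the small black three-spoked wheel at (403,178) and the turquoise one at (450,317). I'll check with one close crop and measure.

```bash
cat > h.py <<'E'
import numpy as np, cv2
from workcell import telemetry, imaging
def ray(n,u,v,z,p=None):
    p=p or imaging.camera_params(n); K=p["camera_matrix"]; T=p["pose"]
    d=T[:3,:3]@np.array([(u-K[0,2])/K[0,0],-(v-K[1,2])/K[1,1],-1]); o=T[:3,3]
    return o+d*(z-o[2])/d[2]
def proj(n,P):
    p=imaging.camera_params(n); K=p["camera_matrix"]; T=p["pose"]
    c=T[:3,:3].T@(np.array(P)-T[:3,3]); return K[0,0]*c[0]/-c[2]+K[0,2], K[1,1]*c[1]/c[2]+K[1,2]
def crop(n,fn,u0,v0,w,h,s):
    im=imaging.read_camera(n)[v0:v0+h,u0:u0+w,::-1]
    cv2.imwrite("pics/"+fn,cv2.resize(im,None,fx=s,fy=s,interpolation=cv2.INTER_CUBIC))
E
python3 - <<'E'
from h import *
crop("top","c1.png",155,150,150,150,4)
for n,u,v,z in [("top",230,221,.1),("scene",418,292,.1),("top",246,266,.075),("scene",415,254,.075),("top",249,276,.11),("scene",418,235,.11),("top",164,221,.08),("top",297,221,.08)]:
    print(n,np.round(ray(n,u,v,z),4))
s=telemetry.get_state();R=__import__("scipy.spatial.transform",fromlist=["Rotation"]).Rotation.from_quat(s["orientation"],scalar_first=True).as_matrix();print(np.round(R,3))
E
```

```text
top [0.4823 0.1844 0.1   ]
scene [0.4843 0.1888 0.1   ]
top [0.3812 0.1489 0.075 ]
scene [0.3868 0.1521 0.075 ]
top [0.3584 0.1379 0.11  ]
scene [0.3705 0.1461 0.11  ]
top [0.4823 0.3386 0.08  ]
top [0.4862 0.0329 0.08  ]
[[ 0.897  0.442 -0.   ]
 [ 0.442 -0.897  0.001]
 [ 0.    -0.001 -1.   ]]
```

View pics/c1.png

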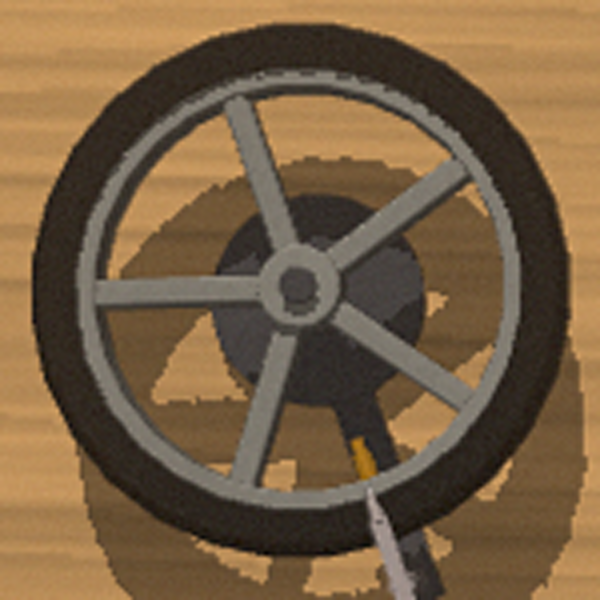

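Crop (4x, origin 155,150): hub at (299,288), five grey spokes, brass valve at (363,458) in line with the pointer tip at (371,490). So this is the right wheel, with the hub near (0.482, 0.186) and the valve at about 200° world. The spokes are then at 164, 236, 308, 20 and 92°. I'll shut the fingers and travel there, turning the tool so joint 6 stays clear of its limit.

Emit:
step_arm(moves=[[[31,-26.7,0],[0,0,-0.12],0],[[62,-53.4,0],[0,0,-0.24],0],[[93,-80,0],[0,0,-0.36],0],[[124,-107,0],[0,0,-0.48],0],[[155,-133,0],[0,0,-0.6],0],[[186,-160,0],[0,0,-0.72],0],[[217,-187,0],[0,0,-0.84],0],[[248,-214,0],[0,0,-0.96],0]], grip_force=20)

```text
clock: 0.82
tcp_pos: [0.3822, -0.2123, 0.2312]
orientation: [0.0, 0.757, 0.653, 0.0]
wrist_force: [0.8, -0.6, -0.6]
finger_gap: -0.0002
grip_force: 0.0
```

```bash
cat >> h.py <<'E'
from scipy.spatial.transform import Rotation as Ro
H=np.array([.482,.186])
def rel(P):
    s=telemetry.get_state(); R=Ro.from_quat(s["orientation"],scalar_first=True).as_matrix(); t=np.array(s["tcp_pos"])
    print("t",round(s["clock"],2),"tcp",np.round(t,4),"yaw",np.degrees(np.arctan2(R[1,0],R[0,0])).round(1),"tilt",np.round(R[:,2],3),"F",np.round(s["wrist_force"],1),"gap",round(s["finger_gap"],4),"q",np.round(s["joint_pos"],2))
    print("polar",np.hypot(*(t[:2]-H)).round(4),np.degrees(np.arctan2(*(t[:2]-H)[::-1])).round(1))
    if P is not None: print("rel mm",np.round(R.T@(np.array(P)-t)*1e3,1))
E
python3 -c "
from h import *
rel([.5444,.168,.16])"
```

```text
t 0.82 tcp [ 0.3822 -0.2123  0.2312] yaw 81.5 tilt [ 0. -0. -1.] F [ 0.8 -0.6 -0.6] gap -0.0002 q [-0.69  0.05 -0.28  1.24  0.    1.03]
polar 0.4106 -104.1
rel mm [400.  104.5  71.2]
```

Emit:
step_arm(moves=[[[40,10,0],[0,0,-0.1],0],[[80,20,0],[0,0,-0.2],0],[[120,31,0],[0,0,-0.3],0],[[160,42,0],[0,0,-0.4],0],[[200,52,0],[0,0,-0.5],0],[[240,63,0],[0,0,-0.6],0],[[280,73,0],[0,0,-0.6],0],[[320,84,0],[0,0,-0.6],0]])

```text
clock: 1.48
tcp_pos: [0.5139, 0.0914, 0.2311]
orientation: [-0.0, 0.532, 0.846, -0.0]
wrist_force: [0.9, -1.1, 0.6]
finger_gap: 0.0002
grip_force: 0.0
```

```bash
python3 -c "
from h import *
rel([.5444,.168,.16])"
```

```text
t 1.48 tcp [0.5139 0.0914 0.2311] yaw 115.7 tilt [-0. -0. -1.] F [ 0.9 -1.1  0.6] gap 0.0002 q [ 0.02  0.21 -0.09  1.27 -0.    1.15]
polar 0.0998 -71.4
rel mm [55.8 60.7 71.1]
```

Emit:
step_arm(moves=[[[28,30,0],[0,0,0],0],[[55.8,60.7,20],[0,0,0],0],[[55.8,60.7,55],[0,0,0],0],[[55.8,60.7,80],[0,0,0],0],[[55.8,60.7,90],[0,0,0],0],[[55.8,60.7,90],[0,0,0],0]])

```text
clock: 1.98
tcp_pos: [0.5419, 0.1655, 0.1381]
orientation: [-0.002, 0.533, 0.846, -0.002]
wrist_force: [-0.9, -0.3, -1.3]
finger_gap: 0.0001
grip_force: 0.0
```

```bash
python3 -c "
from h import *
rel([.5444,.168,.06])
crop('wrist','w1.png',0,0,640,480,1)
for a in range(5):
  f=np.radians(19.8+72*a); print('spoke',round(19.8+72*a,1),np.round(proj('wrist',[H[0]+.1*np.cos(f),H[1]+.1*np.sin(f),.088])))
print('hub',np.round(proj('wrist',[*H,.102])),'tcp',np.round(proj('wrist',[.5444,.168,.088])))
"
```

```text
t 1.98 tcp [0.5419 0.1655 0.1381] yaw 115.6 tilt [-0.007 -0.001 -1.   ] F [-0.9 -0.3 -1.3] gap 0.0001 q [ 0.15  0.35 -0.14  1.09 -0.    1.28]
polar 0.0633 -18.8
rel mm [ 1.   3.8 78.1]
spoke 19.8 [426. 195.]
spoke 91.8 [299. -52.]
spoke 163.8 [29. 16.]
spoke 235.8 [ 48. 275.]
spoke 307.8 [266. 360.]
hub [207. 178.] tcp [318. 262.]
```

View pics/w1.png

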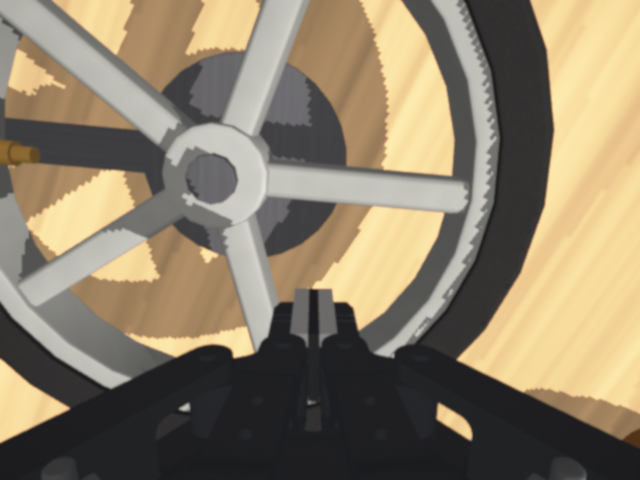

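The wrist view confirms it: hub at (212,178), against (207,178) predicted; the spokes match, and the valve is at (18,153). The finger linkage flares wide along tool y, so I'll turn the tool another 90° to put its narrow side towards the pointer.

Emit:
step_arm(moves=[[[1,4,0],[0,0,-0.12],0],[[1,4,0],[0,0,-0.24],0],[[1,4,0],[0,0,-0.36],0],[[1,4,0],[0,0,-0.48],0],[[1,4,0],[0,0,-0.6],0],[[1,4,0],[0,0,-0.72],0],[[1,4,0],[0,0,-0.84],0],[[1,4,0],[0,0,-0.96],0]])

```text
clock: 2.7
tcp_pos: [0.5492, 0.1678, 0.1442]
orientation: [0.002, 0.08, 0.997, 0.0]
wrist_force: [-0.5, 0.2, -0.1]
finger_gap: -0.0001
grip_force: 0.0
```

Emit:
step_arm(moves=[[[0,0,0],[0,0,-0.12],0],[[0,0,0],[0,0,-0.24],0],[[0,0,0],[0,0,-0.36],0],[[0,0,0],[0,0,-0.48],0],[[0,0,0],[0,0,-0.6],0],[[0,0,0],[0,0,-0.6],0],[[0,0,0],[0,0,-0.6],0]])

```text
clock: 3.28
tcp_pos: [0.5488, 0.1679, 0.1434]
orientation: [0.002, -0.214, 0.977, -0.0]
wrist_force: [0.0, 0.1, -0.2]
finger_gap: 0.0001
grip_force: 0.0
```

```bash
python3 -c "
from h import *
rel([.5444,.168,.06])
print(np.round(imaging.camera_params('wrist')['pose'][:3,3],3))
"
```

```text
t 3.28 tcp [0.5488 0.1679 0.1434] yaw -155.3 tilt [ 0.003  0.    -1.   ] F [ 0.   0.1 -0.2] gap 0.0001 q [ 0.16  0.35 -0.12  1.1  -0.   -0.27]
polar 0.0693 -15.1
rel mm [ 4.3  2.  83.4]
[0.487 0.14  0.286]
```

Emit:
step_arm(moves=[[[4,1.5,25],[0,0,0],0],[[4,1.5,50],[0,0,0],0],[[4,1.5,70],[0,0,0],0],[[4,1.5,81],[0,0,0],0],[[4,1.5,81],[0,0,0],0],[[4,1.5,81],[0,0,0],0]])

```text
clock: 3.78
tcp_pos: [0.5435, 0.1679, 0.0607]
orientation: [-0.0, -0.216, 0.976, -0.0]
wrist_force: [-1.4, 0.8, 0.0]
finger_gap: 0.0003
grip_force: 0.0
```

```bash
cat >> h.py <<'E'
def arc(step,n=8,r=.065,z=.06):
    s=telemetry.get_state(); R=Ro.from_quat(s["orientation"],scalar_first=True).as_matrix(); t=np.array(s["tcp_pos"])
    rel(None); a=np.degrees(np.arctan2(*(t[:2]-H)[::-1]))
    for k in range(1,n+1):
        f=np.radians(a-step*k); print(np.round(R.T@(np.array([H[0]+r*np.cos(f),H[1]+r*np.sin(f),z])-t)*1e3).tolist())
E
python3 -c "
from h import *
arc(7.5)
"
```

```text
t 3.78 tcp [0.5435 0.1679 0.0607] yaw -155.1 tilt [-0. -0. -1.] F [-1.4  0.8  0. ] gap 0.0003 q [ 0.16  0.41 -0.25  0.91 -0.   -0.28]
polar 0.0641 -16.4
[5.0, -7.0, 1.0]
[12.0, -12.0, 1.0]
[19.0, -16.0, 1.0]
[27.0, -19.0, 1.0]
[36.0, -21.0, 1.0]
[44.0, -23.0, 1.0]
[52.0, -23.0, 1.0]
[61.0, -21.0, 1.0]
```

Emit:
step_arm(moves=[[[5,-7,0],[0,0,0],0],[[12,-12,0],[0,0,0],0],[[19,-16,0],[0,0,0],0],[[27,-19,0],[0,0,0],0],[[36,-21,0],[0,0,0],0],[[44,-23,0],[0,0,0],0],[[52,-23,0],[0,0,0],0],[[61,-21,0],[0,0,0],0]])

```text
clock: 4.45
tcp_pos: [0.4972, 0.1227, 0.0607]
orientation: [0.001, -0.216, 0.976, -0.0]
wrist_force: [4.8, 3.4, 0.7]
finger_gap: 0.0002
grip_force: 2.2
```

```bash
python3 -c "
from h import *
arc(7.5,9)
"
```

```text
t 4.45 tcp [0.4972 0.1227 0.0607] yaw -155.1 tilt [ 0.002  0.    -1.   ] F [4.8 3.4 0.7] gap 0.0002 q [ 0.09  0.31 -0.4   0.86 -0.   -0.35]
polar 0.0651 -76.5
[8.0, 2.0, 1.0]
[16.0, 6.0, 1.0]
[23.0, 10.0, 1.0]
[30.0, 15.0, 1.0]
[36.0, 21.0, 1.0]
[41.0, 28.0, 1.0]
[45.0, 35.0, 1.0]
[49.0, 43.0, 1.0]
[51.0, 51.0, 1.0]
```

Emit:
step_arm(moves=[[[8,2,0],[0,0,0],0],[[16,6,0],[0,0,0],0],[[23,10,0],[0,0,0],0],[[30,15,0],[0,0,0],0],[[36,21,0],[0,0,0],0],[[41,28,0],[0,0,0],0],[[45,35,0],[0,0,0],0],[[49,43,0],[0,0,0],0]])

```text
clock: 5.12
tcp_pos: [0.4337, 0.1417, 0.0602]
orientation: [-0.0, -0.216, 0.976, -0.0]
wrist_force: [4.8, -1.9, -0.8]
finger_gap: 0.0002
grip_force: 2.0
```

```bash
python3 -c "
from h import *
arc(7.5)
"
```

```text
t 5.12 tcp [0.4337 0.1417 0.0602] yaw -155.0 tilt [ 0.    -0.001 -1.   ] F [ 4.8 -1.9 -0.8] gap 0.0002 q [ 0.14  0.22 -0.53  0.82 -0.   -0.3 ]
polar 0.0656 -137.5
[1.0, 8.0, 0.0]
[2.0, 17.0, 0.0]
[2.0, 25.0, 0.0]
[1.0, 34.0, 0.0]
[-1.0, 42.0, 0.0]
[-5.0, 50.0, 0.0]
[-9.0, 57.0, 0.0]
[-15.0, 64.0, 0.0]
```

Emit:
step_arm(moves=[[[1,8,0],[0,0,0],0],[[2,17,0],[0,0,0],0],[[2,25,0],[0,0,0],0],[[1,34,0],[0,0,0],0],[[-1,42,0],[0,0,0],0],[[-5,50,0],[0,0,0],0],[[-9,57,0],[0,0,0],0],[[-15,64,0],[0,0,0],0]])

```text
clock: 5.78
tcp_pos: [0.4201, 0.2064, 0.0599]
orientation: [-0.001, -0.217, 0.976, -0.0]
wrist_force: [0.4, -4.6, -0.1]
finger_gap: -0.0002
grip_force: 1.7
```

```bash
python3 -c "
from h import *
arc(7.5)
"
```

```text
t 5.78 tcp [0.4201 0.2064 0.0599] yaw -155.0 tilt [-0.001 -0.001 -1.   ] F [ 0.4 -4.6 -0.1] gap -0.0002 q [ 0.29  0.24 -0.5   0.83 -0.   -0.15]
polar 0.0652 161.7
[-6.0, 6.0, -0.0]
[-13.0, 11.0, -0.0]
[-21.0, 15.0, -0.0]
[-29.0, 18.0, -0.0]
[-37.0, 19.0, -0.0]
[-45.0, 20.0, -0.0]
[-54.0, 20.0, -0.0]
[-62.0, 19.0, -0.0]
```

Emit:
step_arm(moves=[[[-6,6,0],[0,0,0],0],[[-13,11,0],[0,0,0],0],[[-21,15,0],[0,0,0],0],[[-29,18,0],[0,0,0],0],[[-37,19,0],[0,0,0],0],[[-45,20,0],[0,0,0],0],[[-54,20,0],[0,0,0],0],[[-62,19,0],[0,0,0],0]])

```text
clock: 6.45
tcp_pos: [0.4697, 0.2498, 0.0601]
orientation: [-0.0, -0.216, 0.976, 0.0]
wrist_force: [-3.3, -1.6, 0.0]
finger_gap: 0.0001
grip_force: 1.6
```

```bash
python3 -c "
from h import *
arc(7.5)
"
```

```text
t 6.45 tcp [0.4697 0.2498 0.0601] yaw -155.0 tilt [-0.001  0.    -1.   ] F [-3.3 -1.6  0. ] gap 0.0001 q [ 0.34  0.35 -0.35  0.87  0.   -0.1 ]
polar 0.0649 100.9
[-8.0, -3.0, 0.0]
[-16.0, -6.0, 0.0]
[-23.0, -11.0, 0.0]
[-29.0, -16.0, 0.0]
[-35.0, -23.0, 0.0]
[-40.0, -30.0, 0.0]
[-44.0, -37.0, 0.0]
[-47.0, -45.0, 0.0]
```

Emit:
step_arm(moves=[[[-8,-3,0],[0,0,0],0],[[-16,-6,0],[0,0,0],0],[[-23,-11,0],[0,0,0],0],[[-29,-16,0],[0,0,0],0],[[-35,-23,0],[0,0,0],0],[[-40,-30,0],[0,0,0],0],[[-44,-37,0],[0,0,0],0],[[-47,-45,0],[0,0,0],0]])

```text
clock: 7.12
tcp_pos: [0.5314, 0.2282, 0.0604]
orientation: [0.0, -0.216, 0.976, 0.001]
wrist_force: [-3.9, 1.5, 0.3]
finger_gap: -0.0005
grip_force: 1.7
```

```bash
python3 -c "
from h import *
arc(6)
"
```

```text
t 7.12 tcp [0.5314 0.2282 0.0604] yaw -155.0 tilt [ 0.     0.001 -1.   ] F [-3.9  1.5  0.3] gap -0.0005 q [ 0.27  0.42 -0.23  0.92  0.   -0.17]
polar 0.065 40.5
[-1.0, -7.0, 0.0]
[-2.0, -13.0, 0.0]
[-2.0, -20.0, 0.0]
[-2.0, -27.0, 0.0]
[-0.0, -34.0, 0.0]
[2.0, -40.0, 0.0]
[4.0, -46.0, 0.0]
[8.0, -52.0, 0.0]
```

Emit:
step_arm(moves=[[[-1,-7,0],[0,0,0],0],[[-2,-13,0],[0,0,0],0],[[-2,-20,0],[0,0,0],0],[[-2,-27,0],[0,0,0],0],[[0,-34,0],[0,0,0],0],[[2,-40,0],[0,0,0],0],[[4,-46,0],[0,0,0],0],[[8,-52,0],[0,0,0],0]])

```text
clock: 7.78
tcp_pos: [0.546, 0.1775, 0.0605]
orientation: [0.001, -0.216, 0.976, 0.0]
wrist_force: [-0.6, 3.0, 0.2]
finger_gap: -0.0001
grip_force: 1.2
```

```bash
python3 -c "
from h import *
rel(None)
crop('wrist','w2.png',0,0,640,480,1)
p=imaging.camera_params('wrist'); import pickle; pickle.dump(p,open('w2.pkl','wb'))
print('hub',np.round(proj('wrist',[*H,.102])))
for a in range(0,360,30):
  f=np.radians(a); print(a,np.round(proj('wrist',[H[0]+.1*np.cos(f),H[1]+.1*np.sin(f),.088])))
"
```

```text
t 7.78 tcp [0.546  0.1775 0.0605] yaw -155.0 tilt [ 0.001  0.001 -1.   ] F [-0.6  3.   0.2] gap -0.0001 q [ 0.17  0.42 -0.24  0.91  0.   -0.26]
polar 0.0645 -7.6
hub [460. 184.]
0 [294. 450.]
30 [445. 472.]
60 [598. 428.]
90 [732. 317.]
120 [815. 144.]
150 [805. -65.]
180 [ 670. -241.]
210 [ 439. -294.]
240 [ 216. -190.]
270 [92.  7.]
300 [ 86. 208.]
330 [166. 361.]
```

View pics/w2.png

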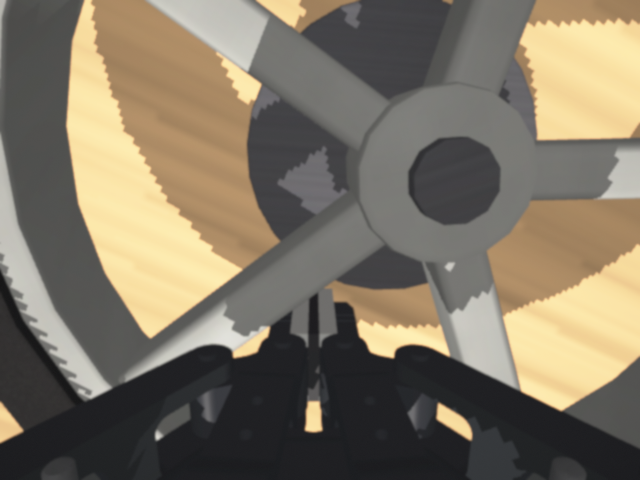

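The pushed spoke runs from the hub (455,180) to about (140,362), which is about 330° against a target of 308°. Next I'll push about 18° more, slowly.

```bash
python3 -c "
from h import *
import pickle; p=pickle.load(open('w2.pkl','rb'))
for u,v in [(140,362),(205,322)]:
  q=ray('wrist',u,v,.088,p)[:2]-H; print(np.hypot(*q),np.degrees(np.arctan2(q[1],q[0])))
arc(3,7)
"
```

```text
0.1068331183736279 -32.328697665344095
0.08148493839857257 -32.36025295089475
t 7.83 tcp [0.5455 0.1759 0.0604] yaw -155.1 tilt [ 0.    -0.001 -1.   ] F [-0.9 -1.1 -0.5] gap 0.0002 q [ 0.17  0.42 -0.24  0.91 -0.   -0.26]
polar 0.0643 -9.0
[1.0, -3.0, 0.0]
[3.0, -6.0, 0.0]
[6.0, -8.0, 0.0]
[8.0, -11.0, 0.0]
[11.0, -13.0, 0.0]
[13.0, -15.0, 0.0]
[16.0, -17.0, 0.0]
```

Emit:
step_arm(moves=[[[1,-3,0],[0,0,0],0],[[3,-6,0],[0,0,0],0],[[6,-8,0],[0,0,0],0],[[8,-11,0],[0,0,0],0],[[10,-12,0],[0,0,0],0],[[11,-13,0],[0,0,0],0],[[11,-13,0],[0,0,0],0]])

```text
clock: 8.42
tcp_pos: [0.5407, 0.161, 0.0603]
orientation: [-0.0, -0.216, 0.976, -0.0]
wrist_force: [-0.2, 0.1, 0.9]
finger_gap: 0.0001
grip_force: 0.3
```

```bash
python3 -c "
from h import *
import pickle
arc(1,6)
crop('top','t2.png',155,150,150,150,4)
crop('wrist','w3.png',0,0,640,480,1); pickle.dump(imaging.camera_params('wrist'),open('w3.pkl','wb'))
a,b=cv2.imread('pics/t2.png'),cv2.imread('pics/w3.png')
b=cv2.resize(b[:,:400],(200,240))
c=np.zeros((600,800,3),np.uint8); c[:,:600]=a; c[:240,600:]=b; cv2.imwrite('pics/m3.png',c)
"
```

```text
t 8.42 tcp [0.5407 0.161  0.0603] yaw -155.0 tilt [-0.    -0.001 -1.   ] F [-0.2  0.1  0.9] gap 0.0001 q [ 0.15  0.4  -0.27  0.9  -0.   -0.29]
polar 0.0638 -23.0
[0.0, -2.0, 0.0]
[1.0, -2.0, 0.0]
[2.0, -3.0, 0.0]
[3.0, -4.0, 0.0]
[4.0, -4.0, 0.0]
[4.0, -5.0, 0.0]
```

View pics/m3.png

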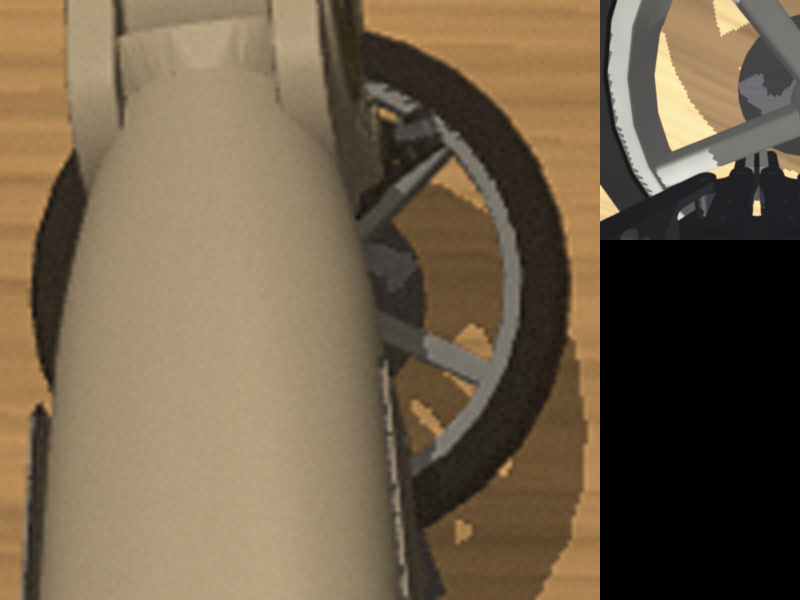

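About 6° remains: the spoke end in the top view is at (448,155), against (462,170) originally. I'll push about 5°, then retreat upward and aside for a clear look.

Emit:
step_arm(moves=[[[1,-2,0],[0,0,0],0],[[2,-3,0],[0,0,0],0],[[3,-4,0],[0,0,0],0],[[3.5,-4.5,0],[0,0,0],0],[[3.5,-4.5,0],[0,0,0],0],[[3.5,-4.5,0],[0,0,0],0]])

```text
clock: 9.02
tcp_pos: [0.5395, 0.1556, 0.0602]
orientation: [-0.0, -0.216, 0.976, -0.0]
wrist_force: [0.9, 1.5, 0.2]
finger_gap: 0.0001
grip_force: 0.5
```

Emit:
step_arm(moves=[[[0,3,0],[0,0,0],0],[[-1,6,0],[0,0,0],0],[[-1,6,-25],[0,0,0],0],[[-1,6,-60],[0,0,0],0],[[-1,6,-90],[0,0,0],0],[[-1,6,-115],[0,0,0],0],[[-1,6,-120],[0,0,0],0]])

```text
clock: 9.6
tcp_pos: [0.5403, 0.1622, 0.1853]
orientation: [0.004, -0.216, 0.976, -0.001]
wrist_force: [0.2, -0.8, 0.5]
finger_gap: -0.0
grip_force: 0.0
```

```bash
python3 -c "
from h import *
rel([.5,-.17,.18])
"
```

```text
t 9.6 tcp [0.5403 0.1622 0.1853] yaw -155.0 tilt [ 0.007  0.    -1.   ] F [ 0.2 -0.8  0.5] gap -0.0 q [ 0.15  0.3  -0.08  1.18 -0.   -0.29]
polar 0.063 -22.2
rel mm [ 177.  -284.     4.8]
```

Emit:
step_arm(moves=[[[20,-35,-10],[0,0,0],0],[[40,-70,-20],[0,0,0],0],[[60,-105,-20],[0,0,0],0],[[80,-140,-20],[0,0,0],0],[[100,-175,-20],[0,0,0],0],[[120,-210,-20],[0,0,0],0],[[140,-245,-20],[0,0,0],0],[[160,-280,-20],[0,0,0],0]])

```text
clock: 10.27
tcp_pos: [0.5104, -0.1613, 0.1998]
orientation: [-0.0, -0.216, 0.976, 0.0]
wrist_force: [0.1, 0.8, 0.3]
finger_gap: 0.0001
grip_force: 0.0
```

```bash
python3 - <<'E'
from h import *
rel([.5444,.168,.185])
crop('top','t3.png',155,150,150,150,4)
# rotation about hub vs. first picture: rectify the plane z=.088, polar unwrap, compare spokes' annulus
def polar(im,d):
    r=np.arange(.035,.105,.002); f=np.radians(np.arange(0,360,.5)); P=np.array([[proj('top',[H[0]-.0015+a*np.cos(b),H[1]+a*np.sin(b),.088]) for b in f] for a in r],np.float32)
    return cv2.remap(im,P[...,0],P[...,1],cv2.INTER_LINEAR)
A=cv2.imread('pics/top0.png'); B=imaging.read_camera('top')[:,:,::-1].copy(); cv2.imwrite('pics/top3.png',B)
def gm(x):
    x=x.astype(float); m=x.mean(2); sat=x.max(2)-x.min(2); return ((sat<25)&(m>95)).astype(float).mean(0)
a,b=gm(polar(A,0)),gm(polar(B,0))
for n,x in (('a',a),('b',b)):
    g=np.angle((x*np.exp(1j*np.radians(5*np.arange(0,360,.5)))).sum()); print(n,np.degrees(g)/5)
E
```

```text
t 10.27 tcp [ 0.5104 -0.1613  0.1998] yaw -155.0 tilt [-0.001 -0.    -1.   ] F [0.1 0.8 0.3] gap 0.0001 q [-0.46  0.25 -0.12  1.2  -0.   -0.89]
polar 0.3485 -85.3
rel mm [-170.   284.1   14.7]Traceback (most recent call last):
  File "<stdin>", line 11, in <module>
  File "<stdin>", line 6, in polar
  File "h.py", line 8, in proj
    p=imaging.camera_params(n); K=p["camera_matrix"]; T=p["pose"]
ValueError: time passes only in moves, steps and waits
```

View pics/t3.png

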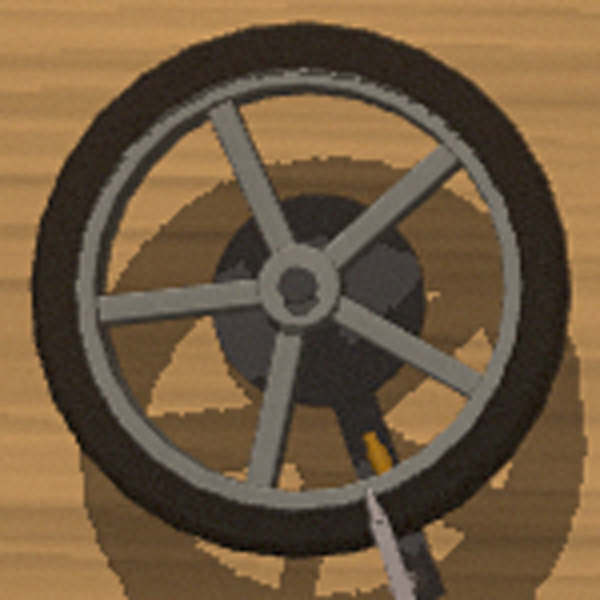

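The valve is at (377,452) against (363,458) originally, so the wheel is about 5° short. I'll work out the exact amount.

```bash
cat > ang.py <<'E'
from h import *
p=imaging.camera_params('top'); K=p["camera_matrix"]; T=p["pose"]
def wheel(im):
    r,f=np.meshgrid(np.arange(.035,.105,.002),np.radians(np.arange(0,360,.5)),indexing='ij')
    W=np.stack([.4805+r*np.cos(f),.1855+r*np.sin(f),0*r+.088],-1)-T[:3,3]; c=W@T[:3,:3]
    u=(K[0,0]*c[...,0]/-c[...,2]+K[0,2]).astype(np.float32); v=(K[1,1]*c[...,1]/c[...,2]+K[1,2]).astype(np.float32)
    x=cv2.remap(im,u,v,cv2.INTER_LINEAR).astype(float)
    m=((x.max(2)-x.min(2)<28)&(x.mean(2)>85)).mean(0)
    return np.degrees(np.angle((m*np.exp(1j*np.radians(5*np.arange(0,360,.5)))).sum()))/5, m
def report():
    a,ma=wheel(cv2.imread('pics/top0.png')); B=imaging.read_camera('top')[:,:,::-1].copy(); b,mb=wheel(B)
    lag=np.arange(-40,41); cc=[(ma*np.roll(mb,k)).sum() for k in lag]
    print("spoke phase start",a,"now",b,"short by",b-a,"xcorr",-lag[np.argmax(cc)]*.5)
    return B
E
python3 - <<'E'
from ang import *
B=report()
# where the finger should stop: on the last push it stood at (.5395,.1556)
rel([.545,.172,.185])
E
```

```text
spoke phase start 20.365841065142323 now 25.24187244965977 short by 4.8760313845174466 xcorr 5.0
t 10.42 tcp [ 0.5106 -0.1623  0.1995] yaw -155.3 tilt [-0.001 -0.    -1.   ] F [0.4 0.8 0.2] gap 0.0001 q [-0.46  0.25 -0.12  1.2  -0.   -0.89]
polar 0.3495 -85.3
rel mm [-170.9  289.4   14.4]
```

Emit:
step_arm(moves=[[[-21,36,0],[0,0,0],0],[[-42,72,0],[0,0,0],0],[[-63,108,0],[0,0,0],0],[[-84,144,0],[0,0,0],0],[[-105,180,0],[0,0,0],0],[[-126,215,0],[0,0,0],0],[[-147,250,0],[0,0,0],0],[[-168,286,10],[0,0,0],0]])

```text
clock: 11.08
tcp_pos: [0.5424, 0.1733, 0.1919]
orientation: [0.001, -0.217, 0.976, -0.0]
wrist_force: [0.8, 0.1, 0.3]
finger_gap: 0.0004
grip_force: 0.0
```

```bash
python3 -c "
from h import *
rel([.545,.172,.06])
"
```

```text
t 11.08 tcp [0.5424 0.1733 0.1919] yaw -154.9 tilt [ 0.003  0.    -1.   ] F [0.8 0.1 0.3] gap 0.0004 q [ 0.17  0.31 -0.05  1.2  -0.   -0.27]
polar 0.0617 -11.9
rel mm [ -1.5  -2.2 131.9]
```

Emit:
step_arm(moves=[[[-1,-1,30],[0,0,0],0],[[-1,-1,60],[0,0,0],0],[[-1,-1,90],[0,0,0],0],[[-1,-1,115],[0,0,0],0],[[-1,-1,130],[0,0,0],0],[[-1,-1,130],[0,0,0],0],[[-1,-1,130],[0,0,0],0]])

```text
clock: 11.67
tcp_pos: [0.5422, 0.17, 0.0596]
orientation: [-0.002, -0.217, 0.976, 0.0]
wrist_force: [-0.0, -0.3, -0.1]
finger_gap: 0.0
grip_force: 0.0
```

```bash
python3 -c "
from h import *
rel([.5395,.1556,.06])
rel([.5366,.1508,.06])
"
```

```text
t 11.67 tcp [0.5422 0.17   0.0596] yaw -154.9 tilt [-0.003 -0.    -1.   ] F [-0.  -0.3 -0.1] gap 0.0 q [ 0.16  0.41 -0.25  0.91  0.   -0.28]
polar 0.0623 -14.9
rel mm [  8.5 -11.9  -0.3]
t 11.67 tcp [0.5422 0.17   0.0596] yaw -154.9 tilt [-0.003 -0.    -1.   ] F [-0.  -0.3 -0.1] gap 0.0 q [ 0.16  0.41 -0.25  0.91  0.   -0.28]
polar 0.0623 -14.9
rel mm [ 13.2 -15.   -0.3]
```

Emit:
step_arm(moves=[[[3,-5,0],[0,0,0],0],[[6,-9,0],[0,0,0],0],[[8.5,-12,0],[0,0,0],0],[[10,-13,0],[0,0,0],0],[[11.5,-14,0],[0,0,0],0],[[12.5,-14.5,0],[0,0,0],0],[[13,-15,0],[0,0,0],0],[[13,-15,0],[0,0,0],0]])

```text
clock: 12.33
tcp_pos: [0.539, 0.1496, 0.061]
orientation: [0.001, -0.216, 0.976, -0.0]
wrist_force: [1.8, 1.3, 0.7]
finger_gap: 0.0002
grip_force: 0.9
```

```bash
python3 -c "
from h import *
rel([.5366,.1508,.06])
"
```

```text
t 12.33 tcp [0.539  0.1496 0.061 ] yaw -155.0 tilt [ 0.001 -0.    -1.   ] F [1.8 1.3 0.7] gap 0.0002 q [ 0.13  0.39 -0.28  0.9  -0.   -0.31]
polar 0.0677 -32.5
rel mm [1.7 2.1 1. ]
```

Close to target (-32.5° against -32.8°). Back off, lift, swing aside and check.

Emit:
step_arm(moves=[[[-2,4,0],[0,0,0],0],[[-4,9,0],[0,0,0],0],[[-4,9,-25],[0,0,0],0],[[-4,9,-60],[0,0,0],0],[[-4,9,-95],[0,0,0],0],[[-4,9,-130],[0,0,0],0],[[10,-20,-140],[0,0,0],0],[[30,-55,-140],[0,0,0],0]])

```text
clock: 13.0
tcp_pos: [0.5368, 0.0891, 0.2043]
orientation: [0.003, -0.219, 0.976, -0.001]
wrist_force: [1.3, -0.5, 0.3]
finger_gap: 0.0005
grip_force: 0.0
```

Emit:
step_arm(moves=[[[20,-35,0],[0,0,0],0],[[40,-70,0],[0,0,0],0],[[60,-105,0],[0,0,0],0],[[80,-140,0],[0,0,0],0],[[100,-175,0],[0,0,0],0],[[120,-210,0],[0,0,0],0],[[135,-240,0],[0,0,0],0],[[135,-240,0],[0,0,0],0]])

```text
clock: 13.67
tcp_pos: [0.5133, -0.1925, 0.1999]
orientation: [-0.001, -0.213, 0.977, -0.001]
wrist_force: [0.5, -0.1, -0.1]
finger_gap: 0.0
grip_force: 0.0
```

```bash
python3 - <<'E'
from ang import *
rel([.545,.172,.06])
B=report(); cv2.imwrite('pics/top4.png',B)
cv2.imwrite('pics/c4.png',cv2.resize(B[115:315,155:455],(795,530),interpolation=cv2.INTER_CUBIC))
E
```

```text
t 13.67 tcp [ 0.5133 -0.1925  0.1999] yaw -155.4 tilt [-0.001 -0.002 -1.   ] F [ 0.5 -0.1 -0.1] gap 0.0 q [-0.5   0.27 -0.09  1.21 -0.   -0.93]
polar 0.3798 -85.3
rel mm [-181.1  318.3  139.1]
spoke phase start 20.365841065142323 now 21.444632984772873 short by 1.0787919196305502 xcorr 1.0
```

View pics/c4.png

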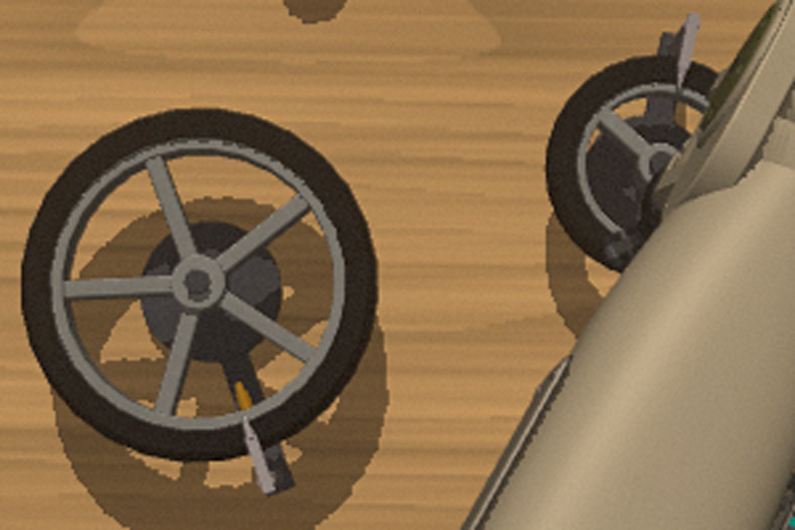

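The valve, at crop (243,395), is back at the pointer tip (247,420) to within about 1°. That is as fine as the arm's own scatter, and the arm is clear of everything, so I'm handing in.

```bash
python3 -c "
from workcell import env
print(env.hand_in())"
```

```text
the job is handed in; nothing more can be done
None
```

I turned the larger wheel one full turn clockwise and handed the job in at about 14 s; its valve stopped about 1° short of the gauge's pointer, and I didn't touch the smaller wheel.

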